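# Set the stroke of the bench press to 7 and press it

### The job

On the desk stands a small bench press for jewellery blanks. Turn its round fluted metal scale sleeve until the white line points at 7, clicked into place, and let go of it; only then push the plunger head at the back of the press gently all the way down to its stop and let it spring up again. Leave the other things on the desk where they are.

Things in the scene. Friction and masses are not known exactly. Their poses are not given: they have to be found in the camera images.
- press: the grey bench press, fixed to the desk; base plate 276 x 112 mm, 14 mm thick. Origin: centre of its underside, on the desk. Its x axis runs along its length from the dial to the plunger. The dial's upright axis is at x = -65 mm, y = 0, the plunger's at x = +70 mm, y = 0. A frame 72 mm high and 60 mm wide, x = 48 to 132 mm, carries the plunger.
- dial_plate (a point): centre of the top of the fixed round black dial plate, 140 mm across, 30 mm above the desk, same axes as the press. White numerals 0 to 9 stand on it at 30 degree steps, growing clockwise seen from above: numeral v lies in direction 135 - 30 v degrees, counter-clockwise from the press's x axis (4 and 5 are nearest the plunger; the gap is on the far side from it).
- dial (a joint): turn of the scale sleeve, rad: 0 at numeral 0, growing clockwise seen from above by 0.5236 a numeral to 4.712 at numeral 9, with stops just outside. A sprung detent holds it at each numeral (about 0.15 N m to leave it) and draws it to the nearest one when let go.
- sleeve: the sleeve's dark fluted metal barrel, the part to grip: 52 mm in diameter, 46 mm high. Origin: on its axis at its lower end, 42 mm above the desk. Below it is a skirt 68 mm in diameter, 30 to 42 mm above the desk, that turns with it. A white line from the middle of its top to one edge, and on the skirt, points at the set numeral; it lies 135 degrees counter-clockwise from the body's x axis.
- plunger (a joint): how far the plunger is pressed, m: 0 up, 0.011 at its hard stop. A spring pushes back with about 4 N at the top and 9 N at the stop.
- plunger_head: the plunger's black mushroom head, 40 mm in diameter, 12 mm high, stays level. Origin: centre of its underside, 88 mm above the desk when up.
- plunger_top (a point): centre of the flat top of the plunger head, 30 mm across, 100 mm above the desk when up
- bench_block: loose square steel bench block 60 x 60 x 15 mm, beside the press: leave it. Origin under its centre.
- tape_roll: loose roll of tape lying flat, 96 mm across, 25 mm high, beside the press: leave it. Origin under its centre.
- glue_tube: loose glue tube lying flat, 98 mm long along its y, 27 mm wide, 19 mm high: leave it. Origin under its middle.
- pliers: loose red-handled pliers, 139 mm long along x, 12 mm high: leave them. Origin under their middle.

How it is judged:
On the way, in this order (a step that is already met when the one before it is completed fails the run):
1. the sleeve stands clicked at 7, let go, with the plunger still up (value of joint dial between 3.53519 and 3.79519 rad and value of joint plunger below 0.003 m and contact force between sleeve and the fingers below 0.3 N), for 0.2 s.
2. the plunger is pressed down to its stop with the sleeve at 7 (value of joint dial between 3.53519 and 3.79519 rad and value of joint plunger above 0.0098 m), for 0.1 s.
At the end, for the whole second after the job is handed in: the white line stands at 7 (dial 3.665 rad, within 0.13 rad), the plunger has sprung up again (less than 2 mm down), and the bench block, tape roll, glue tube and pliers are within 20 mm of where they started (value of joint dial between 3.53519 and 3.79519 rad and value of joint plunger below 0.002 m and distance of each of bench_block, tape_roll, glue_tube, pliers from where it was at the start of the episode below 0.02 m); the robot touches nothing.
It fails at once if the plunger is pressed more than 6 mm down while the sleeve is not at 7 (value of joint plunger above 0.006 m and not (value of joint dial between 3.53519 and 3.79519 rad)).
It fails at once if the plunger is pushed with more than 45 N (contact force between plunger_head and anything else above 45 N).
It also fails if it takes over 67 s, if anything falls off the work surface, if the arm or the gripper's body presses on something with over 40 N, if the wrist force passes 120 N, or if a joint passes its speed limit or range.

### The arm

A 6-joint arm with a two-finger parallel gripper is mounted at the origin on a cart in front of the work surface, level with it; the furniture and walls round the work are solid. World frame = base frame: x ahead of the robot, y to its left, z up, the work surface at z = 0. Lengths are in m, angles in rad, forces in N, time in s.
With the tool pointing down it reaches from about 0.325 to 0.9 m from the base axis. Payload 6.1 kg.
Tool frame: the origin (TCP) lies between the finger pads; the fingertips stand 25 mm ahead of it and the grasp point (between the pads) lies 6 mm ahead of it (manip.nose_length is the distance from the TCP to the fingertips, in m); z points along the fingers, y is the line along which they close (so a half turn about z gives the same grasp; the last joint's range is limited). The gripper opens to 85 mm and grips with 20 to 120 N. Pads are 22 mm wide; open, the fingers measure 114 mm over their backs; the gripper's body (76 mm by 85 mm) begins 54 mm behind the grasp point. The pads swing forward as they close: fully open they stand 13 mm farther back than shut.
Start: joints at [1.11, 0.22, 1.526, -0, 1.395, -0.126], TCP at [0.205, 0.59, 0.256] pointing down, gripper open.
Joint ranges: [-2.98, 2.98], [-0.91, 2.08], [0.09, 2.57], [-1.24, 4.39], [0.2, 2.65], [-2.68, 2.68]. Speed limits (rad/s): [2.57, 2.57, 3.01, 3.14, 3.14, 3.14].

### API

Orientations are given as a unit quaternion [w, x, y, z].
In Python, from workcell import manip gives the robot as it stands.
- The arm moves only by the tool arm_command, never from a script. Its arguments are lists of equal length, an entry for each row: "slide": the shift along the world's x, y, z in units of 0.2 m (1.0 is 0.2 m), a list of three; "roll": the turn about the world's z in units of 0.5 rad (1.0 is 0.5 rad). A call has 1 to 12 rows; each row is the pose to reach, as a shift and turn from the pose commanded when the call began; what a row does not reach only later rows make up. A row lasts 1/8 s, in which the tool goes at most 62.5 mm and 10.7 degrees, less where a joint would pass 70% of its speed; a pose out of reach is approached as far as the arm can. A call with a number of a shift or a turn outside -1 to 1 is refused whole. A call with a gripper value outside its range is refused whole. "hand" is the closure, from -1 (fully open) to 1 (shut), set as the call begins (left out, the last holds). The fingers move at their own pace and stop on an object; "newtons" is the grip in N (left out, the last holds). Time passes only in rows, so rows that repeat a pose let the fingers close. It gives the time, the measured TCP pose, the force, the opening and the grip force at its end, in the units of the state.
- manip.observe(): the state, without advancing time (a new reading comes with each control period).
- manip.snapshot(name): name is "scene" or "top" or "wrist"; returns a dict with "color" (384x512x3 uint8, blue, green, red), "vertical_fov" (degrees; the focal length in pixels is half the picture's height over the tangent of half this angle, whatever the lens; pixels are square), "cx", "cy" (the principal point, pixels), "extrinsics" (4x4, takes a point from camera to world coordinates). Camera axes: x right, y up, looking along -z (the intrinsics and any distortion apply to the point x, -y, -z); pixel columns grow to the right and rows downward; lengths in m; the calibration is good to about 2 mm. A picture is of the moment at which its call begins. There is no depth.
- manip.finish_job(): hands the job in; it is judged then, once.
The state is a dict: "time": time; "qpos": joint angles; "qd": joint speeds; "joint_torque": joint torques, N m; "position": TCP position; "ee_rot": TCP orientation; "wrist_force": force on the tool from outside, world axes, zero at the start; "ft_torque": the same for the moment, N m; "gripper_width": opening from 0.0 (shut) to 1.0 (fully open); "grasp_force": force on a finger pad.
Only numpy, scipy, OpenCV 4.12 (cv2) and the standard library are available. Lean on these libraries where they do the work, as an engineer would, in place of code of your own. Each camera call takes 0.05 s, during which the arm holds its last target. There are 200 camera calls.

## Working session

There is one attempt and no reset: what is moved stays moved. The work goes in short steps, Python scripts to look and compute and a tool call to move; the robot and the scene stay as the last step left them, time stands still between calls to the robot, and variables do not carry over. Pictures are saved under pics/ and viewed, at most 10 in all, crops included, and the job is handed in when it is done.

Besides the shell and the picture viewer there is one more tool, called as a command line: name --pt "numbers of a row" for each row, then --argument value for the rest. arm_command: Moves the arm, as the interface text tells. Shifts and turns lie within -1 to 1; 1 stands for 0.2 m of shift or 0.5 rad of turn. Its arguments: {"type":"object","properties":{"slide":{"type":"array","items":{"type":"array","items":{"type":"number"}}},"roll":{"type":"array","items":{"type":"number"}},"hand":{"type":"number"},"newtons":{"type":"number"}},"required":["slide","roll"]}

```bash
mkdir -p pics; cat > h.py <<'E'
import numpy as np, cv2
from workcell import manip
def snap(n):
    s=manip.snapshot(n); return s
def ray(s,u,v):
    f=192/np.tan(np.radians(s["vertical_fov"])/2); T=np.array(s["extrinsics"])
    d=T[:3,:3]@np.array([(u-s["cx"])/f,-(v-s["cy"])/f,-1]); return T[:3,3],d
def onplane(s,u,v,z):
    o,d=ray(s,u,v); return (o+d*(z-o[2])/d[2])
def proj(s,p):
    f=192/np.tan(np.radians(s["vertical_fov"])/2); T=np.array(s["extrinsics"])
    q=T[:3,:3].T@(np.array(p)-T[:3,3]); return s["cx"]-f*q[0]/q[2], s["cy"]+f*q[1]/q[2]
E
python3 - <<'E'
from h import *
print(manip.observe())
for n in("scene","top"):
    s=snap(n); cv2.imwrite(f"pics/{n}0.png",s["color"]); print({k:v for k,v in s.items() if k!="color"})
a=[cv2.imread(f"pics/{n}0.png") for n in("scene","top")]
cv2.imwrite("pics/top0b.png",cv2.resize(a[1],(800,600)))
E
```

```text
{'time': 0.0, 'qpos': array([ 1.10990297e+00,  2.21213453e-01,  1.52759161e+00, -1.60320494e-05,
        1.39469476e+00, -1.26130330e-01]), 'qd': array([-1.81650918e-05,  5.54516592e-04,  8.37192803e-04,  7.04165045e-04,
        7.45016941e-04, -3.93868581e-04]), 'joint_torque': array([-1.91806866e-03, -4.96883905e+01, -3.89405143e+01, -4.04168004e-04,
        1.06235550e-02, -5.00510566e-05]), 'position': array([0.20512235, 0.58980331, 0.25521736]), 'ee_rot': array([-2.68333670e-04,  1.66599564e-01,  9.86024176e-01, -9.15086154e-04]), 'wrist_force': array([-0.24584564, -0.26479266,  0.10052198]), 'ft_torque': array([ 0.01977759, -0.03326798,  0.01699005]), 'grasp_force': 0.0, 'gripper_width': 1.0017870630089354}
{'vertical_fov': 53.353826022067764, 'cx': 247.75166631288545, 'cy': 182.15926443337497, 'extrinsics': array([[-0.48468877,  0.44486638, -0.75310736, -0.00524585],
       [-0.87458952, -0.23365243,  0.42485258,  0.35957382],
       [ 0.01303727,  0.86458108,  0.50232419,  0.52174773],
       [ 0.        ,  0.        ,  0.        ,  1.        ]])}
{'vertical_fov': 48.69833797471084, 'cx': 253.66896380096918, 'cy': 193.2857437728142, 'extrinsics': array([[-0.10723572,  0.97319804, -0.20343569,  0.44072938],
       [-0.99422783, -0.1056646 ,  0.01860124,  0.00777901],
       [-0.00339326,  0.20425614,  0.9789116 ,  1.05712781],
       [ 0.        ,  0.        ,  0.        ,  1.        ]])}
```

View pics/top0b.png

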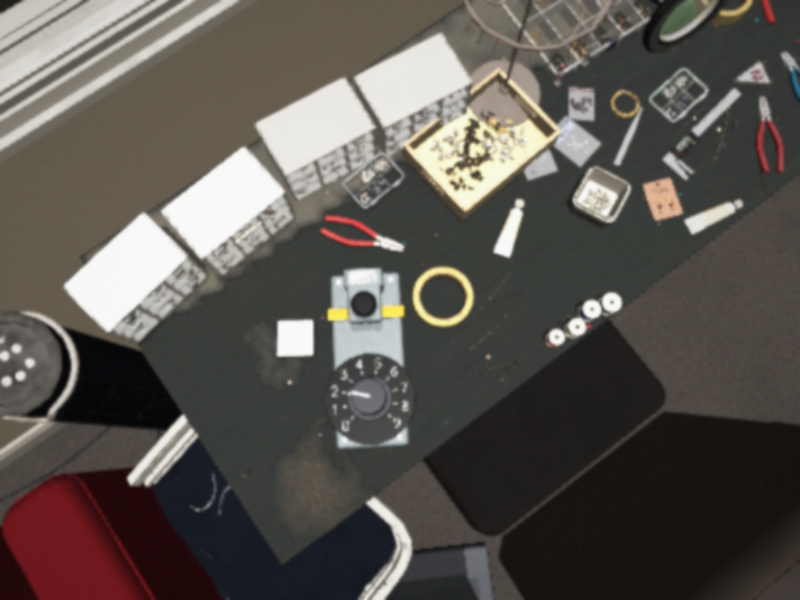

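View pics/scene0.png

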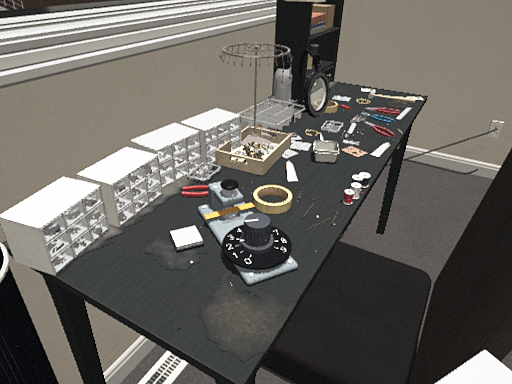

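The top view (shown ×1.5625) has the dial at about (371,397), with its line pointing at 2. The plunger is at (364,303), the block at (295,338), the tape at (443,297) and the pliers at (362,233). The scene view agrees. I'll measure on crops next.

```bash
python3 - <<'E'
from h import *
t=cv2.imread("pics/top0.png")[160:300,190:310]; s=cv2.imread("pics/scene0.png")[170:290,190:310]
a=cv2.resize(t,None,fx=4,fy=4,interpolation=cv2.INTER_CUBIC);b=cv2.resize(s,None,fx=3,fy=3,interpolation=cv2.INTER_CUBIC)
o=np.zeros((560,800,3),np.uint8); o[:560,:480]=a; o[:360,480:800]=b[:,:320]
o=(255*(o/255.)**0.6).astype(np.uint8)
cv2.imwrite("pics/c1.png",o)
S=snap("top")
for n,u,v,z in(("sleeve",237.4,254,.088),("plunger",233,194,.1),("plate",237.4,254.5,.03)): print(n,onplane(S,u,v,z))
E
```

```text
sleeve [0.50637324 0.04108773 0.088     ]
plunger [0.64310713 0.03711871 0.1       ]
plate [0.50911685 0.04319961 0.03      ]
```

View pics/c1.png

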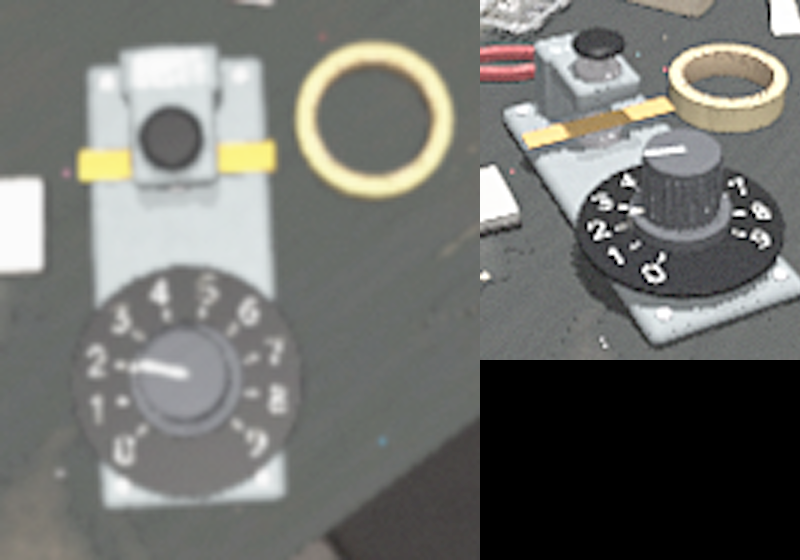

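The crop shows the line at 2, with numerals 0 to 9 running clockwise. The plunger head is at crop (171,138), the plate centre near (187,383), and the base corners at (90,65), (260,58), (105,508) and (285,500). Next step: pixels to positions.

```bash
python3 - <<'E'
from h import *
S=snap("top"); im=S["color"]
def c(x,y): return 190+x/4-.375,160+y/4-.375
P=lambda x,y,z: onplane(S,*c(x,y),z)
C=[P(*p,.014)[:2] for p in((90,65),(260,58),(105,508),(285,500))]
print("corners",np.round(C,4), "mid",np.mean(C,0))
d=np.mean(C[:2],0)-np.mean(C[2:],0); print("len",np.linalg.norm(d),"yaw",np.degrees(np.arctan2(d[1],d[0])))
# lower-left/right edges' direction
pl=P(171,138,.1); dp=P(187,383,.03); sl=P(181,371,.088); print(pl,dp,sl)
# numerals/ticks + dark blob of plunger
g=cv2.cvtColor(im,cv2.COLOR_BGR2GRAY)
roi=g[180:207,222:244]; n,l,st,ce=cv2.connectedComponentsWithStats((roi<60).astype(np.uint8))
for i in range(1,n):
    if st[i,4]>20: print("blob",st[i],onplane(S,ce[i][0]+222,ce[i][1]+180,.1))
S2=snap("scene")
for n,u,v,z in(("plunger",190+(598-480)/3,170+42/3,.1),("sleevetop",190+(682-480)/3,170+153/3,.088),("plate",190+(680-480)/3,170+217/3,.03)): print(n,onplane(S2,u,v,z))
E
```

```text
corners [[ 0.7137  0.0878]
 [ 0.7066 -0.0198]
 [ 0.4396  0.1028]
 [ 0.4327 -0.0052]] mid [0.57313399 0.04139496]
len 0.2744089399630568 yaw -3.08611898618461
[0.64296987 0.0385792  0.1       ] [0.5073088 0.045853  0.03     ] [0.51062622 0.0464183  0.088     ]
blob [  3   7  15  15 178] [0.64256164 0.03870679 0.1       ]
plunger [0.63872782 0.04223592 0.1       ]
sleevetop [0.50634459 0.04850836 0.088     ]
plate [0.51237939 0.044826   0.03      ]
```

arm_command --pt "0.12 -0.22 0" --pt "0.25 -0.45 0" --pt "0.38 -0.68 0" --pt "0.5 -0.91 0" --roll '[0,0,0,0]' --hand -1 --newtons 40

```text
time: 0.75
position: [0.306, 0.4068, 0.2563]
ee_rot: [0.0, 0.166, 0.986, 0.0]
wrist_force: [0.4, 0.6, 0.1]
gripper_width: 0.998
grasp_force: 0.0
```

arm_command --pt "0.12 -0.22 0" --pt "0.25 -0.45 0" --pt "0.38 -0.68 0" --pt "0.5 -0.91 0" --roll '[0,0,0,0]'

```text
time: 1.25
position: [0.406, 0.2247, 0.2565]
ee_rot: [0.0, 0.167, 0.986, 0.0]
wrist_force: [0.6, 0.6, -0.1]
gripper_width: 1.002
grasp_force: 0.0
```

arm_command --pt "0.12 -0.22 0" --pt "0.25 -0.45 0" --pt "0.38 -0.68 0" --pt "0.5 -0.91 0" --pt "0.5 -0.91 0" --pt "0.5 -0.91 0" --roll '[0,0,0,0,0,0]'

```text
time: 2.0
position: [0.505, 0.0444, 0.256]
ee_rot: [-0.0, 0.167, 0.986, 0.0]
wrist_force: [0.3, -0.3, -0.2]
gripper_width: 1.002
grasp_force: 0.0
```

```bash
python3 - <<'E'
from h import *
o=manip.observe(); print(o["position"],o["qpos"],manip.nose_length)
S=snap("wrist"); im=S["color"].copy()
for p in((.508,.0449,.088),(.508,.0449,.03),(.643,.0376,.1)): print(proj(S,p))
cv2.imwrite("pics/w1.png",im)
E
```

```text
[0.50503794 0.04443197 0.25604331] [-6.81953117e-02 -6.38621532e-02  1.82849197e+00  4.72415467e-04
  1.37775833e+00 -1.30345935e+00] 0.025
(np.float64(257.68131011135046), np.float64(179.59456731060266))
(np.float64(257.4967584765449), np.float64(168.57895498860762))
(np.float64(289.9460761044125), np.float64(290.6007366613805))
```

View pics/w1.png

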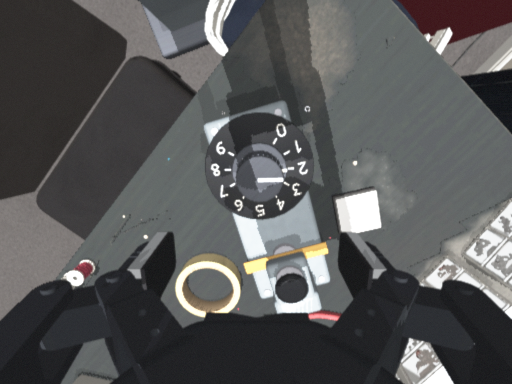

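The wrist view shows the plate centre near (259,166), the plunger at (292,288) and the line at 2. That is within about 3 mm of the estimates, so I'll average them and go down.

arm_command --pt "0.01 0.01 -0.25" --pt "0.01 0.01 -0.5" --pt "0.01 0.01 -0.7" --pt "0.01 0.01 -0.82" --pt "0.01 0.01 -0.92" --pt "0.01 0.01 -0.92" --pt "0.01 0.01 -0.92" --roll '[0,0,0,0,0,0,0]'

```text
time: 2.92
position: [0.5077, 0.0471, 0.0732]
ee_rot: [0.001, 0.166, 0.986, 0.0]
wrist_force: [0.4, 0.7, 0.1]
gripper_width: 1.002
grasp_force: 0.0
```

arm_command --pt "0 0 0" --pt "0 0 0" --pt "0 0 0" --pt "0 0 0" --roll '[0,0,0,0]' --hand 1 --newtons 30

```text
time: 3.42
position: [0.5081, 0.0466, 0.0734]
ee_rot: [0.001, 0.167, 0.986, 0.0]
wrist_force: [-0.6, 2.4, 5.9]
gripper_width: 0.598
grasp_force: 30.7
```

arm_command --pt "0 0 0" --pt "0 0 0" --pt "0 0 0" --pt "0 0 0" --pt "0 0 0" --pt "0 0 0" --roll '[-0.2,-0.4,-0.6,-0.8,-1,-1]' --newtons 40

```text
time: 4.18
position: [0.5082, 0.0467, 0.0735]
ee_rot: [0.001, 0.406, 0.914, 0.001]
wrist_force: [-0.6, 2.9, 6.7]
gripper_width: 0.6
grasp_force: 40.4
```

```bash
python3 - <<'E'
from h import *
o=manip.observe(); print(o["position"],o["qpos"],o["wrist_force"],o["ft_torque"])
E
```

```text
[0.50821451 0.04672038 0.07346536] [-6.35833601e-02  1.63735739e-01  1.96592256e+00  1.21621807e-03
  1.01019562e+00 -7.98531577e-01] [-0.63600309  2.94735181  6.69792375] [ 0.48827513  0.26175475 -0.16227706]
```

arm_command --pt "0 0 0" --pt "0 0 0" --pt "0 0 0" --pt "0 0 0" --pt "0 0 0" --pt "0 0 0" --roll '[-0.2,-0.4,-0.6,-0.8,-1,-1]'

```text
time: 4.92
position: [0.5084, 0.0468, 0.0735]
ee_rot: [0.001, 0.62, 0.785, 0.001]
wrist_force: [0.4, 3.0, 5.8]
gripper_width: 0.598
grasp_force: 40.5
```

arm_command --pt "0 0 0" --pt "0 0 0" --pt "0 0 0" --pt "0 0 0" --pt "0 0 0" --pt "0 0 0" --roll '[-0.2,-0.4,-0.6,-0.8,-1,-1]'

```text
time: 5.68
position: [0.5084, 0.0468, 0.0735]
ee_rot: [0.0, 0.795, 0.607, 0.001]
wrist_force: [-0.2, 3.9, 5.5]
gripper_width: 0.6
grasp_force: 40.6
```

arm_command --pt "0 0 0" --pt "0 0 0" --pt "0 0 0" --pt "0 0 0" --pt "0 0 0" --pt "0 0 0" --roll '[-0.2,-0.4,-0.6,-0.8,-1,-1]'

```text
time: 6.42
position: [0.5086, 0.0467, 0.0735]
ee_rot: [0.0, 0.92, 0.392, 0.001]
wrist_force: [0.5, 3.5, 5.4]
gripper_width: 0.597
grasp_force: 40.7
```

arm_command --pt "0 0 0" --pt "0 0 0" --pt "0 0 0" --pt "0 0 0" --pt "0 0 0" --pt "0 0 0" --pt "0 0 0" --pt "0 0 0" --roll '[-0.2,-0.4,-0.6,-0.8,-1,-1,-1,-1]'

```text
time: 7.42
position: [0.5087, 0.0466, 0.0735]
ee_rot: [-0.0, 0.988, 0.153, 0.001]
wrist_force: [2.2, 4.0, 5.3]
gripper_width: 0.599
grasp_force: 40.7
```

```bash
python3 - <<'E'
from h import *
o=manip.observe(); print(o["position"],o["qpos"],o["wrist_force"],o["ft_torque"])
S=snap("wrist"); cv2.imwrite("pics/w2.png",S["color"])
S=snap("top"); cv2.imwrite("pics/t2.png",cv2.resize(S["color"][160:300,190:310],None,fx=4,fy=4))
E
```

```text
[0.50865772 0.04661911 0.07348181] [-6.36555111e-02  1.63941165e-01  1.96564954e+00  1.07742030e-03
  1.00917214e+00  1.19889088e+00] [2.23303516 3.98110832 5.34752607] [ 0.49143219 -0.09506642 -0.07707883]
```

View pics/w2.png

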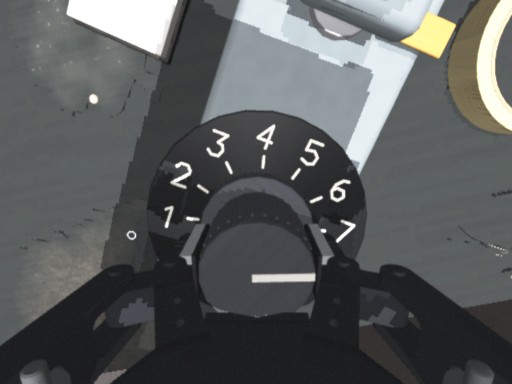

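The wrist view shows no slip: the line, from (252,278) to (312,278), is just short of 7. I'll add the last 0.12 rad and release.

arm_command --pt "0 0 0" --pt "0 0 0" --pt "0 0 0" --pt "0 0 0" --roll '[-0.12,-0.24,-0.24,-0.24]'

```text
time: 8.02
position: [0.5087, 0.0466, 0.0735]
ee_rot: [-0.0, 0.996, 0.094, 0.001]
wrist_force: [0.6, 4.3, 5.8]
gripper_width: 0.598
grasp_force: 40.7
```

arm_command --pt "0 0 0" --pt "0 0 0" --pt "0 0 0" --pt "0 0 0" --pt "0 0 0" --roll '[0,0,0,0,0]' --hand -1

```text
time: 8.65
position: [0.5073, 0.0463, 0.0722]
ee_rot: [0.0, 0.996, 0.093, -0.0]
wrist_force: [-0.1, 0.2, -0.3]
gripper_width: 0.999
grasp_force: 0.0
```

arm_command --pt "0 0 0.15" --pt "0 0 0.35" --pt "0 0 0.6" --pt "0 0 0.9" --pt "0 0 0.9" --pt "0 0 0.9" --roll '[0,0,0,0,0,0]'

```text
time: 9.4
position: [0.5072, 0.0463, 0.2521]
ee_rot: [0.0, 0.996, 0.093, 0.0]
wrist_force: [0.1, -0.6, -0.3]
gripper_width: 0.997
grasp_force: 0.0
```

```bash
python3 - <<'E'
from h import *
o=manip.observe(); print(o["position"],o["qpos"],o["wrist_force"])
S=snap("wrist"); cv2.imwrite("pics/w3.png",S["color"])
print(proj(S,(.643,.0376,.1)),proj(S,(.508,.0449,.03)))
E
```

```text
[0.50718868 0.04629347 0.25205581] [-6.39127392e-02 -5.57179785e-02  1.82829827e+00 -2.41223866e-05
  1.36890733e+00  1.32006641e+00] [ 0.11110118 -0.58410009 -0.32613391]
(np.float64(294.5614414852805), np.float64(36.43738187975674)) (np.float64(257.6100242633162), np.float64(166.6056308587778))
```

View pics/w3.png

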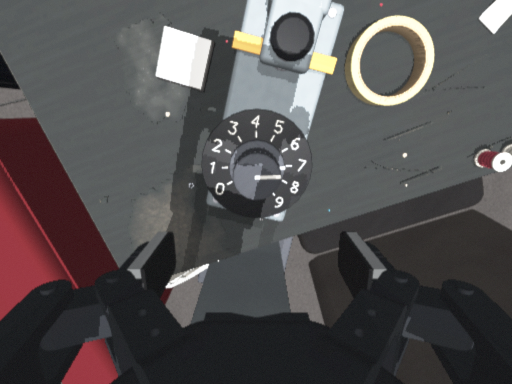

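The wrist view shows the sleeve released and its line, from (257,178) to (283,176), at 7. The plunger head is at (292,36). Next I shut the fingers and move over the plunger.

arm_command --pt "0.17 -0.01 0" --pt "0.34 -0.02 0" --pt "0.51 -0.03 0" --pt "0.68 -0.035 0" --pt "0.68 -0.035 -0.2" --pt "0.68 -0.035 -0.4" --pt "0.68 -0.035 -0.5" --pt "0.68 -0.035 -0.5" --pt "0.68 -0.035 -0.5" --roll '[0,0,0,0,0,0,0,0,0]' --hand 1

```text
time: 10.58
position: [0.6443, 0.0393, 0.1538]
ee_rot: [0.0, 0.996, 0.093, 0.001]
wrist_force: [-0.0, 0.5, 0.7]
gripper_width: -0.001
grasp_force: 0.0
```

```bash
python3 - <<'E'
from h import *
o=manip.observe(); print(o["position"],o["wrist_force"],o["gripper_width"])
S=snap("top"); a=cv2.resize(S["color"][160:270,190:290],None,fx=4,fy=4)
S=snap("scene"); b=cv2.resize(S["color"][140:250,180:280],None,fx=4,fy=4)
cv2.imwrite("pics/p1.png",np.hstack([a,b]))
E
```

```text
[0.64425268 0.0392518  0.15377922] [-0.01882692  0.52028413  0.72645607] -0.0010610308262478303
```

View pics/p1.png

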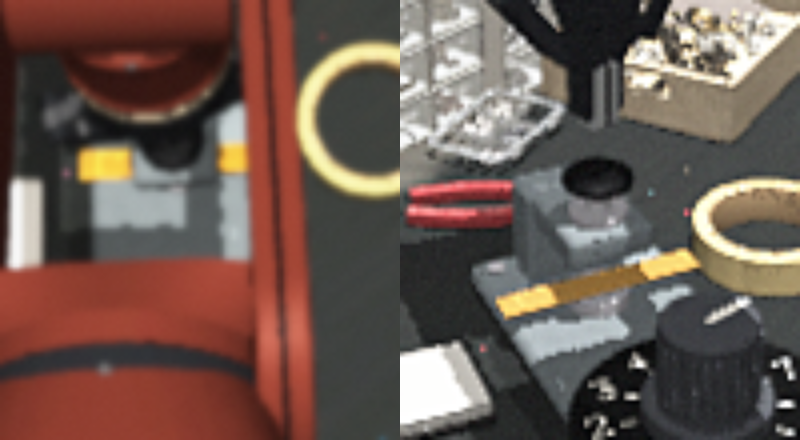

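The scene crop shows the fingertips at (598,120), straight above the plunger head at (598,178). I'll lower gently.

arm_command --pt "-0.005 0 -0.04" --pt "-0.005 0 -0.08" --pt "-0.005 0 -0.11" --pt "-0.005 0 -0.12" --pt "-0.005 0 -0.12" --pt "-0.005 0 -0.12" --roll '[0,0,0,0,0,0]'

```text
time: 11.42
position: [0.6426, 0.0393, 0.1286]
ee_rot: [0.0, 0.996, 0.093, 0.0]
wrist_force: [0.5, -0.6, -0.3]
gripper_width: 0.004
grasp_force: 0.0
```

arm_command --pt "0 0 -0.01" --pt "0 0 -0.02" --pt "0 0 -0.03" --pt "0 0 -0.03" --roll '[0,0,0,0]'

```text
time: 11.92
position: [0.6425, 0.0393, 0.1226]
ee_rot: [0.0, 0.996, 0.093, 0.0]
wrist_force: [-0.7, 0.5, 3.4]
gripper_width: -0.003
grasp_force: 1.8
```

arm_command --pt "0 0 -0.01" --pt "0 0 -0.02" --pt "0 0 -0.03" --pt "0 0 -0.03" --roll '[0,0,0,0]'

```text
time: 12.42
position: [0.6426, 0.0393, 0.1167]
ee_rot: [0.0, 0.996, 0.093, 0.0]
wrist_force: [-2.5, -0.1, 6.7]
gripper_width: -0.001
grasp_force: 3.2
```

arm_command --pt "0 0 -0.005" --pt "0 0 -0.01" --pt "0 0 -0.01" --roll '[0,0,0]'

```text
time: 12.8
position: [0.6426, 0.0393, 0.1149]
ee_rot: [0.0, 0.996, 0.093, 0.0]
wrist_force: [-2.1, -0.4, 6.7]
gripper_width: 0.005
grasp_force: 3.6
```

arm_command --pt "0 0 -0.005" --pt "0 0 -0.005" --pt "0 0 -0.005" --roll '[0,0,0]'

```text
time: 13.18
position: [0.6426, 0.0393, 0.1141]
ee_rot: [0.0, 0.996, 0.093, 0.0]
wrist_force: [-2.9, -0.2, 8.7]
gripper_width: -0.0
grasp_force: 3.9
```

arm_command --pt "0 0 -0.005" --pt "0 0 -0.005" --pt "0 0 -0.005" --roll '[0,0,0]'

```text
time: 13.55
position: [0.6426, 0.0393, 0.114]
ee_rot: [0.0, 0.996, 0.093, 0.0]
wrist_force: [-5.9, 0.2, 13.0]
gripper_width: -0.001
grasp_force: 6.5
```

arm_command --pt "0 0 -0.005" --pt "0 0 -0.005" --pt "0 0 -0.005" --roll '[0,0,0]'

```text
time: 13.92
position: [0.6427, 0.0393, 0.114]
ee_rot: [0.0, 0.996, 0.093, 0.0]
wrist_force: [-8.0, -0.8, 16.9]
gripper_width: -0.002
grasp_force: 9.1
```

arm_command --pt "0 0 0.02" --pt "0 0 0.04" --pt "0 0 0.06" --pt "0 0 0.1" --pt "0 0 0.25" --pt "0 0 0.5" --pt "0 0 0.5" --roll '[0,0,0,0,0,0,0]'

```text
time: 14.8
position: [0.6451, 0.0391, 0.2167]
ee_rot: [0.001, 0.996, 0.093, 0.004]
wrist_force: [-0.1, 0.4, -0.3]
gripper_width: 0.003
grasp_force: 0.0
```

arm_command --pt "-0.2 0 0.05" --pt "-0.4 0 0.1" --pt "-0.6 0 0.1" --pt "-0.6 0 0.1" --pt "-0.6 0 0.1" --roll '[0,0,0,0,0]'

```text
time: 15.42
position: [0.5228, 0.0392, 0.2311]
ee_rot: [0.0, 0.996, 0.093, 0.0]
wrist_force: [0.9, -0.5, -0.2]
gripper_width: 0.005
grasp_force: 0.0
```

```bash
python3 - <<'E'
from h import *
S=snap("wrist"); a=S["color"]
S=snap("scene"); b=cv2.resize(S["color"][150:290,180:310],None,fx=2.2,fy=2.2)
o=np.zeros((384,800,3),np.uint8); o[:,:512]=a; o[:b.shape[0],512:512+b.shape[1]]=b[:384,:288]
cv2.imwrite("pics/f1.png",o)
E
```

```text
(no output)
```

View pics/f1.png

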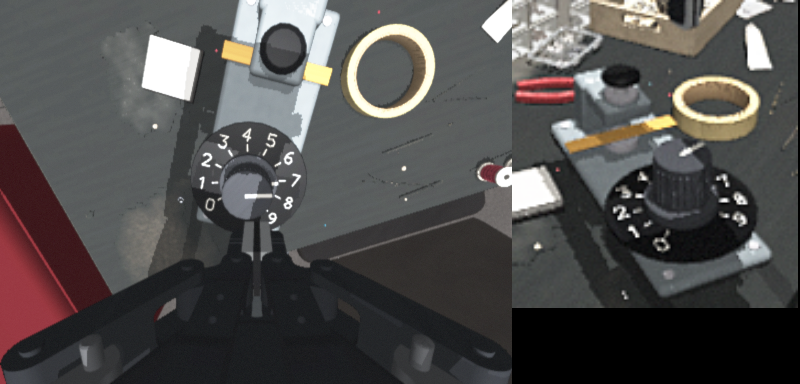

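The final view shows the line at 7 (the skirt mark points at (295,181)), the plunger up, and the loose things unmoved. I'm handing in the job.

```bash
python3 -c "
from workcell import manip
print(manip.finish_job())"
```

```text
the job is handed in; nothing more can be done
None
```

I turned the sleeve from 2 to 7, let it click in and released it, then pressed the plunger to its stop (about 17 N at the wrist) and let it spring up. The last pictures show nothing else on the desk moved; I handed the job in, and no verdict came back.

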